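# Set two serving boards with salt and cheese

### The job

Lay out both wooden boards for service: each board gets one salt shaker, standing in its small round recess, and one of the low open cheese tins that have no lid, standing in its large round recess. Keep the shakers and tins upright all the while so nothing spills, and leave the black-capped spice jar and the dark green tin with the raised lid where they are.

Things in the scene. Friction and masses are not known exactly. Their poses are not given: they have to be found in the camera images.
- board_1: wooden serving board, 104 x 200 mm and 14 mm thick, long side along its y, lying flat and fixed to the worktable. Origin: centre of the underside, on the table; z up. Two round cork-lined recesses, each 8 mm deep with a flat floor 6 mm above the table: the large one, 84 mm across, centred at y = +47 mm, and the small one, 62 mm across, centred at y = -59 mm (both x = 0)
- board_2: wooden serving board, 104 x 200 mm and 14 mm thick, long side along its y, lying flat and fixed to the worktable. Origin: centre of the underside, on the table; z up. Two round cork-lined recesses, each 8 mm deep with a flat floor 6 mm above the table: the large one, 84 mm across, centred at y = +47 mm, and the small one, 62 mm across, centred at y = -59 mm (both x = 0). Same as the other board
- shaker_1: glass salt shaker with a grey domed top, round, 44 mm across up to 66 mm, then a dome 34 mm across, 90 mm tall in all, 0.1 kg, upright and loose. Origin: centre of the underside; z up. Same as the other shaker
- shaker_2: glass salt shaker with a grey domed top, round, 44 mm across up to 66 mm, then a dome 34 mm across, 90 mm tall in all, 0.1 kg, upright and loose. Origin: centre of the underside; z up. Same as the other shaker
- tin_1: low round open tin of white cheese, plain metal, with no lid, 66 mm across and 52 mm tall, 0.12 kg, upright and loose; can be grasped across its outside. Origin: centre of the underside; z up. Same as the other cheese tin
- tin_2: low round open tin of white cheese, plain metal, with no lid, 66 mm across and 52 mm tall, 0.12 kg, upright and loose; can be grasped across its outside. Origin: centre of the underside; z up. Same as the other cheese tin
- spice_jar: bystander: glass spice jar with black cap, round, 45 mm across, 105 mm tall, loose. Origin: centre of the underside; z up
- olive_tin: bystander: round tin with dark green label, 68 mm across, body 58 mm tall, with its opened lid standing up to 107 mm, loose. Origin: centre of the underside; z up

How it is judged:
By the outcome, as a careful person would: the job done as asked, in the order asked, and still so for the second after the job is handed in, with the robot touching nothing.
It also fails if it takes over 106 s, if anything falls off the work surface, if the arm or the gripper's body presses on something with over 40 N, if the wrist force passes 120 N, or if a joint passes its speed limit or range.

### The arm

A 6-joint arm with a two-finger parallel gripper is mounted at the origin on a cart in front of the work surface, level with it; the furniture and walls round the work are solid. World frame = base frame: x ahead of the robot, y to its left, z up, the work surface at z = 0. Lengths are in m, angles in rad, forces in N, time in s.
With the tool pointing down it reaches from about 0.275 to 0.75 m from the base axis. Payload 10.2 kg.
Tool frame: the origin (TCP) lies at the very end of the fingers, on their centre line; the grasp point (between the pads) lies robot.grip_point_offset behind it (robot.grip_point_offset is the distance from the TCP to the grasp point, in m); z points along the fingers, y is the line along which they close (so a half turn about z gives the same grasp; the last joint's range is limited). The gripper opens to 85 mm and grips with 20 to 120 N. Pads are 22 mm wide; open, the fingers measure 114 mm over their backs; the gripper's body (76 mm by 85 mm) begins 54 mm behind the grasp point. The pads swing forward as they close: fully open they stand 13 mm farther back than shut.
Start: joints at [1.03, 0.313, 1.498, -0, 1.331, -0.223], TCP at [0.164, 0.499, 0.209] pointing down, gripper open.
Joint ranges: [-2.94, 2.94], [-0.97, 2.17], [0.19, 2.56], [-1.23, 4.37], [0.02, 3.11], [-2.88, 2.88]. Speed limits (rad/s): [2.39, 2.39, 3.01, 3.14, 3.14, 3.14].

### API

Orientations are given as a unit quaternion [x, y, z, w].
In Python, from cell import robot gives the robot as it stands.
- The arm moves only by the tool servo_tool, never from a script. Its argument "deltas" is one flat list of numbers, 6 for each row, row after row: the shift along the tool's x, y, z scaled (see below), then the turn, a rotation vector about the tool's x, y, z scaled (see below). A call has 1 to 12 rows; each row shifts and turns the commanded pose from where the row before left it, along the tool's axes as they then stand; what a row does not reach is not made up. The controller multiplies each number of a shift by 150 mm and each number of a turn by 60 degrees. A row lasts 1/12 s, in which the tool goes at most 41.7 mm and 7.16 degrees, less where a joint would pass 70% of its speed; a pose out of reach is approached as far as the arm can. A call with a number of a shift or a turn outside -1 to 1 is refused whole. A call with a gripper value outside its range is refused whole. "hand" is the opening, from 0 (shut) to 1 (fully open), set as the call begins (left out, the last holds). The fingers move at their own pace and stop on an object; "grip_force" is the grip in N (left out, the last holds). Time passes only in rows, so rows that do not move let the fingers close. It gives the time, the measured TCP pose, the force, the opening and the grip force at its end, in the units of the state.
- robot.observe(): the state, without advancing time (a new reading comes with each control period).
- robot.capture(name): name is "scene" or "top" or "wrist"; returns a dict with "img" (384x512x3 uint8, red, green, blue), "fx", "fy", "cx", "cy" (pixels), "extrinsics" (4x4, takes a point from world to camera coordinates); the wrist camera has in their place "tool_from_camera" (4x4, takes a point from camera to tool coordinates, whose origin is the TCP and whose axes are the flange's). Camera axes: x right, y down, z forward; pixel columns grow to the right and rows downward; lengths in m; the calibration is good to about 2 mm. A picture is of the moment at which its call begins: read the wrist's pose just before it. There is no depth.
- robot.job_done(): hands the job in; it is judged then, once.
Trained networks look in a picture, given as the dict that the camera call returned (one of the last four; its "shot" number tells which), for a name from the list of things; names that differ only in an ending like _2 or _b are one class to them, and where a whole thing is asked for, a point or a joint stands for the part that bears it (a point fixed in the world has none). Each returns a list of dicts, best first, with "conf" (0 to 1); they miss things now and then, are a little off and sometimes report something else, mostly with a low value. They report only what shows in the picture. A call takes as long as a camera call.
- robot.cut_out(target, picture): "pixels" (384x512 bool, what is visible of it) and "uv" ([column, row] in pixels, amid what is visible of it).
The state is a dict: "clock": time; "qpos": joint angles; "qd": joint speeds; "joint_torque": joint torques, N m; "tcp_pos": TCP position; "tcp_rot": TCP orientation; "wrist_force": force on the tool from outside, world axes, zero at the start; "wrist_torque": the same for the moment, N m; "opening": opening from 0.0 (shut) to 1.0 (fully open); "gripper_force": force on a finger pad.
Only numpy, scipy, OpenCV 4.12 (cv2) and the standard library are available. Lean on these libraries where they do the work, as an engineer would, in place of code of your own. Each camera call takes 0.05 s, during which the arm holds its last target. There are 200 camera calls.

## Working session

There is one attempt and no reset: what is moved stays moved. The work goes in short steps, Python scripts to look and compute and a tool call to move; the robot and the scene stay as the last step left them, time stands still between calls to the robot, and variables do not carry over. Pictures are saved under pics/ and viewed, at most 14 in all, crops included, and the job is handed in when it is done.

Besides the shell and the picture viewer there is one more tool, called after "Request:" as a command line: name --argument value ..., lists and objects as JSON in quotes. servo_tool: Moves the arm, as the interface text tells. Shifts and turns lie within -1 to 1; 1 stands for 150 mm of shift or 60 degrees of turn. Its arguments: {"type":"object","properties":{"deltas":{"type":"array","items":{"type":"number","minimum":-1,"maximum":1}},"hand":{"type":"number"},"grip_force":{"type":"number"}},"required":["deltas"]}

```bash
ls; mkdir -p pics; cat > h.py <<'E'
import numpy as np, cv2
from cell import robot
def ray(c,uv,z):
    E=np.array(c["extrinsics"]);R=E[:3,:3];t=E[:3,3];o=-R.T@t
    d=R.T@np.array([(uv[0]-c["cx"])/c["fx"],(uv[1]-c["cy"])/c["fy"],1.])
    return o+d*(z-o[2])/d[2]
def save(c,n): cv2.imwrite("pics/"+n,cv2.cvtColor(c["img"],cv2.COLOR_RGB2BGR))
E
python3 - <<'E'
from h import *
s=robot.observe();print({k:np.round(v,3) for k,v in s.items()},robot.grip_point_offset)
for n in("top","scene"):
    c=robot.capture(n);save(c,n+"0.png")
    E=np.array(c["extrinsics"]);print(n,c["fx"],np.round(-E[:3,:3].T@E[:3,3],3),np.round(E[:3,:3],3).tolist())
    for t,z in(("board_1",.014),("shaker_1",.05),("tin_1",.052),("spice_jar",.1),("olive_tin",.058)):
        for d in robot.cut_out(t,c):
            v,u=np.nonzero(d["pixels"])
            print(t,round(d["conf"],2),np.round(d["uv"]),d["pixels"].sum(),u.min(),u.max(),v.min(),v.max(),np.round(ray(c,d["uv"],z),3))
E
```

```text
pics
{'clock': np.float64(0.0), 'qpos': array([ 1.03 ,  0.313,  1.498, -0.   ,  1.331, -0.223]), 'qd': array([ 0.   , -0.001,  0.001,  0.001,  0.001, -0.001]), 'joint_torque': array([-1.0000e-03, -4.1226e+01, -2.5974e+01, -0.0000e+00,  4.0000e-03,
       -0.0000e+00]), 'tcp_pos': array([0.164, 0.498, 0.209]), 'tcp_rot': array([ 0.158,  0.987, -0.001, -0.   ]), 'wrist_force': array([-0.329,  0.221, -0.978]), 'wrist_torque': array([0.019, 0.019, 0.004]), 'gripper_force': np.float64(0.0), 'opening': np.float64(1.0)} 0.0187
top 374.25253481508247 [ 0.269 -0.009  1.348] [[-0.029, -1.0, -0.006], [-0.977, 0.03, -0.209], [0.209, -0.0, -0.978]]
board_1 0.7 [300. 215.] 1572 271 327 201 231 [ 0.47  -0.16   0.014]
board_1 0.6 [145. 209.] 240 135 154 200 215 [0.51  0.399 0.014]
board_1 0.58 [211. 218.] 1628 187 242 204 233 [0.469 0.159 0.014]
shaker_1 0.58 [325. 165.] 163 320 333 154 169 [ 0.646 -0.255  0.05 ]
shaker_1 0.46 [360. 201.] 158 356 370 199 211 [ 0.508 -0.371  0.05 ]
tin_1 0.74 [228. 163.] 306 219 237 156 176 [0.663 0.094 0.052]
tin_1 0.73 [183. 177.] 327 174 194 167 187 [0.616 0.256 0
[... 305 characters left out ...]
-0.242 -0.414  1.009] [[0.429, -0.903, -0.015], [-0.667, -0.306, -0.679], [0.609, 0.301, -0.734]]
board_1 0.93 [202. 198.] 1400 173 234 179 216 [0.459 0.144 0.014]
board_1 0.74 [281. 226.] 1665 246 312 204 250 [ 0.464 -0.162  0.014]
shaker_1 0.62 [328. 192.] 215 322 335 180 200 [ 0.642 -0.265  0.05 ]
shaker_1 0.61 [348. 235.] 262 342 355 224 246 [ 0.492 -0.376  0.05 ]
tin_1 0.66 [241. 166.] 308 231 247 154 174 [0.633 0.074 0.052]
tin_1 0.61 [195. 156.] 292 190 206 148 168 [0.611 0.262 0.052]
spice_jar 0.69 [153. 161.] 317 144 160 150 176 [0.479 0.355 0.1  ]
spice_jar 0.17 [241. 167.] 343 231 248 153 175 [0.585 0.047 0.1  ]
olive_tin 0.81 [284. 180.] 414 275 294 168 193 [ 0.627 -0.102  0.058]
```

```bash
python3 - <<'E'
import cv2
a=cv2.imread("pics/top0.png")[110:290,90:420];b=cv2.imread("pics/scene0.png")[110:290,90:420]
cv2.imwrite("pics/a.png",cv2.resize(a,None,fx=2.4,fy=2.4,interpolation=cv2.INTER_CUBIC))
cv2.imwrite("pics/b.png",cv2.resize(b,None,fx=2.4,fy=2.4,interpolation=cv2.INTER_CUBIC))
E
```

```text
(no output)
```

View pics/a.png

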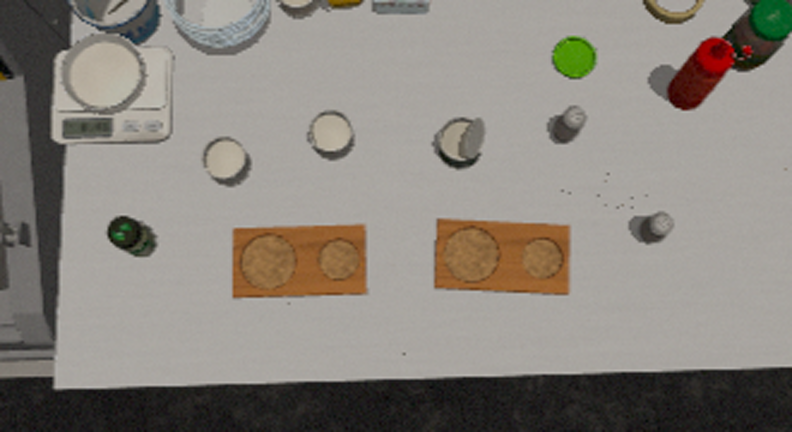

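View pics/b.png

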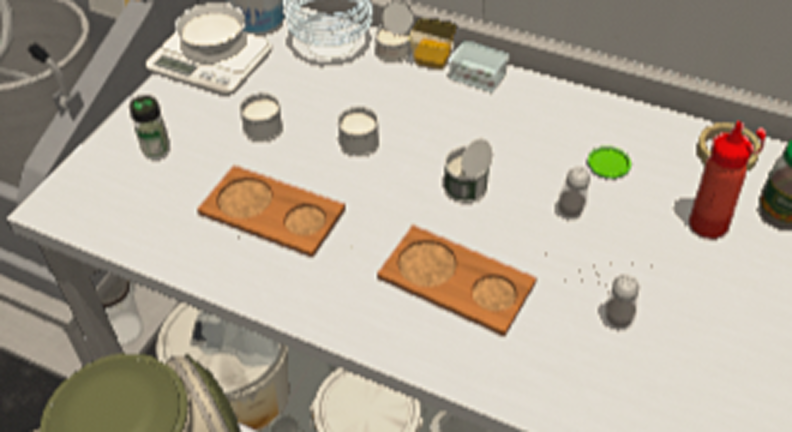

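The top crop shows the boards in the middle, with the large recess on the left (+y) and the small one on the right. The two open tins are at crop (226,160) and (331,134). The shakers are at (568,124) and (655,228), the olive tin at (460,140) and the spice jar at (130,235). The scene view agrees. Next I fit silhouettes to refine the positions.

```bash
cat >> h.py <<'E'
from scipy.optimize import least_squares
def proj(c,P):
    E=np.array(c["extrinsics"]);q=np.asarray(P)@E[:3,:3].T+E[:3,3]
    return np.c_[q[:,0]/q[:,2]*c["fx"]+c["cx"],q[:,1]/q[:,2]*c["fy"]+c["cy"]]
def hullc(P):
    m=cv2.moments(cv2.convexHull(P.astype(np.float32)));return np.array([m["m10"],m["m01"]])/m["m00"]
A=np.linspace(0,2*np.pi,48,endpoint=False)
def cyl(parts,x,y):
    return np.vstack([np.c_[x+r*np.cos(A),y+r*np.sin(A),0*A+z] for r,z in parts])
PARTS={"tin_1":[(.033,0),(.033,.052)],"shaker_1":[(.022,0),(.022,.066),(.017,.078),(.005,.09)]}
def fitobj(t,c,pix,x0):
    v,u=np.nonzero(pix);m=np.array([u.mean(),v.mean()])
    return least_squares(lambda p:hullc(proj(c,cyl(PARTS[t],*p)))-m,x0,diff_step=1e-3,x_scale=.1).x
def fitboard(c,pix,x0):
    cs,_=cv2.findContours(pix.astype(np.uint8),cv2.RETR_EXTERNAL,cv2.CHAIN_APPROX_NONE)
    k=max(cs,key=cv2.contourArea)[:,0].astype(float)
    W=np.array([ray(c,p,.014)[:2] for p in k])
    (x,y),(w,h),a=cv2.minAreaRect(W.astype(np.float32)*1000)
    b=cv2.boxPoints(((x,y),(w,h),a));e=max((b[1]-b[0],b[2]-b[1]),key=np.linalg.norm)
    e=e*np.sign(e[1]); return np.array([x/1000,y/1000,np.degrees(np.arctan2(-e[0],e[1])),w,h])
E
python3 - <<'E'
from h import *
for n in("top","scene"):
    c=robot.capture(n)
    for t,z in(("board_1",.014),("shaker_1",.04),("tin_1",.03)):
        for d in robot.cut_out(t,c):
            p=ray(c,d["uv"],z)[:2]
            print(n,t,round(d["conf"],2),np.round(fitboard(c,d["pixels"],p) if t[0]=="b" else fitobj(t,c,d["pixels"],p),4))
E
```

```text
top board_1 0.83 [ 4.696000e-01  1.477000e-01 -1.708700e+00  1.999816e+02  1.015935e+02]
top board_1 0.81 [ 4.658000e-01 -1.578000e-01 -4.655900e+00  1.997376e+02  1.057752e+02]
top board_1 0.6 [ 0.6624  0.096  89.5552 66.7439 77.4368]
top shaker_1 0.64 [ 0.6615 -0.2671]
top shaker_1 0.42 [ 0.4981 -0.385 ]
top tin_1 0.6 [0.6614 0.0944]
scene board_1 0.87 [ 4.648000e-01 -1.551000e-01 -4.453300e+00  2.028056e+02  1.150721e+02]
scene board_1 0.67 [4.680000e-01 1.486000e-01 4.870000e-02 1.110170e+02 2.055504e+02]
scene shaker_1 0.77 [ 0.5039 -0.3798]
scene shaker_1 0.77 [ 0.6652 -0.2607]
scene shaker_1 0.21 [0.6152 0.2502]
scene tin_1 0.82 [0.6626 0.0989]
scene tin_1 0.64 [0.6256 0.2598]
```

Request:
servo_tool --deltas '[0,0,0,0,0,-0.101,0,0,0,0,0,-0.101,0,0,0,0,0,-0.101,-0.09,-0.235,0,0,0,0,-0.09,-0.235,0,0,0,0,-0.09,-0.235,0,0,0,0,-0.09,-0.235,0,0,0,0,-0.09,-0.235,0,0,0,0,-0.09,-0.235,0,0,0,0,-0.09,-0.235,0,0,0,0,-0.09,-0.235,0,0,0,0,-0.09,-0.235,0,0,0,0]' --hand 1

```text
clock: 2.0
tcp_pos: [0.2855, 0.1798, 0.2094]
tcp_rot: [-0.0, 1.0, 0.0, 0.0]
wrist_force: [0.8, 1.2, 0.0]
opening: 0.999
gripper_force: 0.0
```

Request:
servo_tool --deltas '[-0.09,-0.235,0,0,0,0,-0.09,-0.235,0,0,0,0,-0.09,-0.235,0,0,0,0,-0.09,-0.235,0,0,0,0,-0.09,-0.235,0,0,0,0,-0.09,-0.235,0,0,0,0,-0.09,-0.235,0,0,0,0,-0.09,-0.235,0,0,0,0,-0.09,-0.235,0,0,0,0,-0.09,-0.235,0,0,0,0,-0.09,-0.235,0,0,0,0,0,0,0,0,0,0]'

```text
clock: 3.0
tcp_pos: [0.4348, -0.2115, 0.2085]
tcp_rot: [0.002, 1.0, -0.001, 0.0]
wrist_force: [-0.3, 0.6, -0.4]
opening: 0.999
gripper_force: 0.0
```

```bash
cat >> h.py <<'E'
from scipy.spatial.transform import Rotation as Ro
def wrist():
    s=robot.observe();c=robot.capture("wrist")
    T=np.eye(4);T[:3,:3]=Ro.from_quat(s["tcp_rot"]).as_matrix();T[:3,3]=s["tcp_pos"]
    c["extrinsics"]=np.linalg.inv(T@np.array(c["tool_from_camera"]))
    print("tcp",np.round(s["tcp_pos"],4),"cam",np.round((T@np.array(c["tool_from_camera"]))[:3,3],3));return c,s
E
python3 - <<'E'
from h import *
c,s=wrist();save(c,"w1.png")
for t,z in(("board_1",.014),("shaker_1",.04),("tin_1",.03)):
    for d in robot.cut_out(t,c):
        v,u=np.nonzero(d["pixels"]);p=ray(c,d["uv"],z)[:2]
        print(t,round(d["conf"],2),u.min(),u.max(),v.min(),v.max(),np.round(fitboard(c,d["pixels"],p) if t[0]=="b" else fitobj(t,c,d["pixels"],p),4))
E
```

```text
tcp [ 0.4348 -0.2115  0.2085] cam [ 0.369 -0.211  0.374]
board_1 0.66 438 511 155 228 [ 4.687000e-01  9.420000e-02 -3.029000e-01  1.087241e+02  1.046918e+02]
board_1 0.59 228 377 148 230 [ 4.655000e-01 -1.552000e-01 -4.639100e+00  2.001906e+02  1.054523e+02]
shaker_1 0.9 105 156 200 244 [ 0.4982 -0.3814]
shaker_1 0.67 217 241 297 308 [ 0.6237 -0.2563]
```

View pics/w1.png

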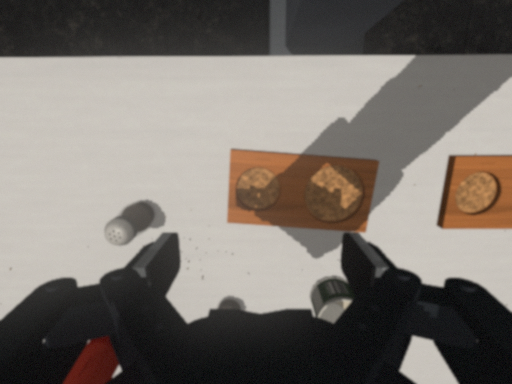

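The wrist view shows board 2 at (303,190) and shaker Q at (130,222), both matching the earlier fits. Next is the grasp of shaker Q.

Request:
servo_tool --deltas '[-0.087,-0.226,0,0,0,0,-0.087,-0.226,0,0,0,0,-0.087,-0.226,0,0,0,0,-0.087,-0.226,0,0,0,0,-0.087,-0.226,0,0,0,0,0,0,0,0,0,0,0,0,0.2,0,0,0,0,0,0.2,0,0,0,0,0,0.2,0,0,0]'

```text
clock: 3.95
tcp_pos: [0.4992, -0.3746, 0.1188]
tcp_rot: [-0.0, 1.0, -0.0, 0.0]
wrist_force: [0.3, -0.4, -0.4]
opening: 1.0
gripper_force: 0.0
```

```bash
python3 - <<'E'
from h import *
c,s=wrist();save(c,"w2.png")
for d in robot.cut_out("shaker_1",c):
        v,u=np.nonzero(d["pixels"]);p=ray(c,d["uv"],.05)[:2]
        print(round(d["conf"],2),u.min(),u.max(),v.min(),v.max(),np.round(fitobj("shaker_1",c,d["pixels"],p),4))
E
```

```text
tcp [ 0.4992 -0.3746  0.1188] cam [ 0.434 -0.374  0.284]
0.83 230 275 165 222 [ 0.4982 -0.3806]
0.69 338 350 299 313 [ 0.6201 -0.2883]
```

View pics/w2.png

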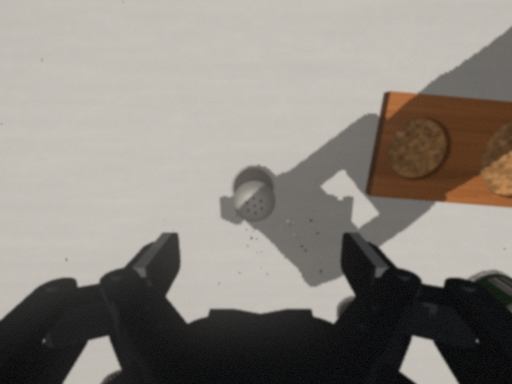

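The shaker sits between the open fingers, with its dome at (255,202). I'll descend and grip.

Request:
servo_tool --deltas '[0,-0.035,0.12,0,0,0,0,0,0.2,0,0,0,0,0,0.2,0,0,0,0,0,0.1,0,0,0,0,0,0,0,0,0]'

```text
clock: 4.47
tcp_pos: [0.4984, -0.3797, 0.025]
tcp_rot: [-0.0, 1.0, 0.001, -0.001]
wrist_force: [-1.1, 1.0, 0.5]
opening: 0.996
gripper_force: 0.0
```

Request:
servo_tool --deltas '[0,0,0,0,0,0,0,0,0,0,0,0,0,0,0,0,0,0,0,0,0,0,0,0,0,0,0,0,0,0,0,0,0,0,0,0,0,0,0,0,0,0,0,0,0,0,0,0]' --hand 0 --grip_force 30

```text
clock: 5.13
tcp_pos: [0.4996, -0.3817, 0.028]
tcp_rot: [0.0, 1.0, -0.001, 0.001]
wrist_force: [-0.7, 1.1, 6.3]
opening: 0.4
gripper_force: 29.4
```

```bash
python3 - <<'E'
from h import *
c,s=wrist();a=c["img"][140:384,130:390]
c2=robot.capture("scene");b=c2["img"][180:280,290:400]
cv2.imwrite("pics/w3.png",np.hstack([cv2.resize(a,(390,366)),cv2.resize(b,(402,366),interpolation=cv2.INTER_CUBIC)])[...,::-1])
E
```

```text
tcp [ 0.4996 -0.3817  0.028 ] cam [ 0.434 -0.381  0.193]
```

View pics/w3.png

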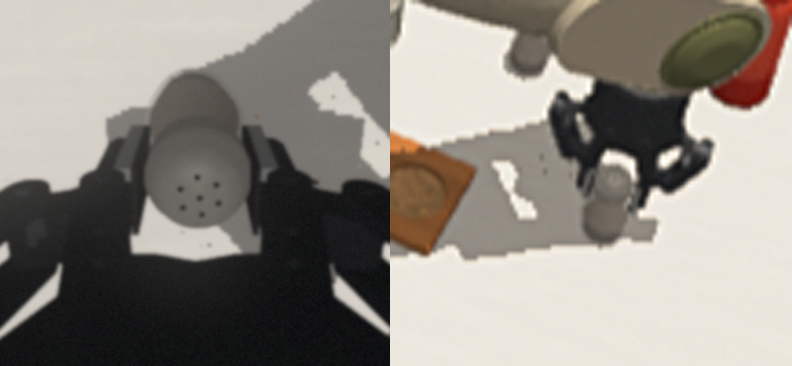

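```bash
python3 - <<'E'
from h import *
c,s=wrist();print(c["fx"])
for z,r in((0,.022),(.066,.022),(.066,.017),(.085,.017)):
    P=proj(c,cyl([(r,z)],s["tcp_pos"][0],s["tcp_pos"][1])); P=(P-[130,140])*1.5
    print(z,r,P.min(0).round(),P.max(0).round())
for z in (.03,.05,.07):
  for h in (.017,.022):
    P=proj(c,np.array([[s["tcp_pos"][0],s["tcp_pos"][1]+k*h,z] for k in(-1,1)]));print("pad",z,h,((P-[130,140])*1.5).round().tolist())
for d in robot.cut_out("shaker_1",c)[:1]:
    v,u=np.nonzero(d["pixels"]);print((u.min()-130)*1.5,(u.max()-130)*1.5,(v.min()-140)*1.5,(v.max()-140)*1.5)
E
```

```text
tcp [ 0.4996 -0.3817  0.028 ] cam [ 0.434 -0.381  0.193]
268.85495399981875
0 0.022 [151.  61.] [238. 144.]
0.066 0.022 [131. 105.] [258. 221.]
0.066 0.017 [145. 119.] [243. 209.]
0.085 0.017 [138. 143.] [251. 244.]
pad 0.03 0.017 [[155.0, 126.0], [234.0, 126.0]]
pad 0.03 0.022 [[144.0, 126.0], [245.0, 126.0]]
pad 0.05 0.017 [[150.0, 146.0], [239.0, 146.0]]
pad 0.05 0.022 [[137.0, 146.0], [252.0, 146.0]]
pad 0.07 0.017 [[144.0, 171.0], [245.0, 171.0]]
pad 0.07 0.022 [[129.0, 171.0], [260.0, 171.0]]
145.5 249.0 69.0 226.5
```

Request:
servo_tool --deltas '[0,0,-0.05,0,0,0,0,0,-0.1,0,0,0,0,0,-0.2,0,0,0,0,0,-0.2,0,0,0,0,0,-0.2,0,0,0,0,0,-0.2,0,0,0,0,0,-0.1,0,0,0,0,0,0,0,0,0]'

```text
clock: 6.0
tcp_pos: [0.4998, -0.3822, 0.1884]
tcp_rot: [0.0, 1.0, -0.003, 0.002]
wrist_force: [0.1, -0.6, -0.9]
opening: 0.4
gripper_force: 29.7
```

```bash
python3 - <<'E'
from h import *
c,s=wrist();a=c["img"][140:384,130:390];print(s["opening"],s["wrist_force"])
c2=robot.capture("scene");b=c2["img"][130:230,290:400]
cv2.imwrite("pics/w4.png",np.hstack([cv2.resize(a,(390,366)),cv2.resize(b,(402,366),interpolation=cv2.INTER_CUBIC)])[...,::-1])
for t in (c,c2):
  for d in robot.cut_out("shaker_1",t)[:2]:
    v,u=np.nonzero(d["pixels"]);print(d["conf"],u.min(),u.max(),v.min(),v.max())
E
```

```text
tcp [ 0.4998 -0.3822  0.1884] cam [ 0.434 -0.381  0.353]
0.4000559595837536 [ 0.06384638 -0.59086342 -0.90960958]
0.61 226 296 185 291
0.91 351 365 191 216
0.56 323 335 179 199
```

View pics/w4.png

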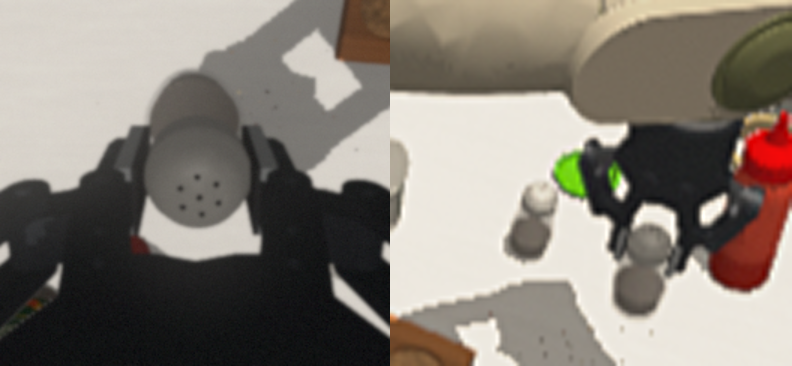

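The shaker hangs upright between the pads, and its image is the same as before the lift. I'll move it over the board 2 small recess.

Request:
servo_tool --deltas '[0.02,0.075,0,0,0,0,0.04,0.18,0,0,0,0,0.05,0.22,0,0,0,0,0.05,0.22,0,0,0,0,0.05,0.22,0,0,0,0,0.03,0.13,0,0,0,0,0.019,0.07,0,0,0,0,0,0,0.2,0,0,0,0,0,0.2,0,0,0,0,0,0.2,0,0,0,0,0,0.2,0,0,0,0,0,0,0,0,0]'

```text
clock: 7.2
tcp_pos: [0.4572, -0.2123, 0.0582]
tcp_rot: [0.001, 1.0, 0.003, -0.004]
wrist_force: [-0.7, 1.1, -2.0]
opening: 0.395
gripper_force: 30.1
```

```bash
python3 - <<'E'
from h import *
c,s=wrist();c2=robot.capture("scene")
a=c["img"][60:330,100:500];b=c2["img"][180:270,240:350]
cv2.imwrite("pics/w5.png",np.hstack([cv2.resize(a,(400,270)),cv2.resize(b,(330,270),interpolation=cv2.INTER_CUBIC)])[...,::-1])
for d in robot.cut_out("board_1",c): print(d["conf"],fitboard(c,d["pixels"],0).round(4))
E
```

```text
tcp [ 0.4572 -0.2123  0.0582] cam [ 0.393 -0.213  0.224]
0.56 [ 4.660000e-01 -1.555000e-01 -4.841600e+00  2.007179e+02  1.049573e+02]
```

View pics/w5.png

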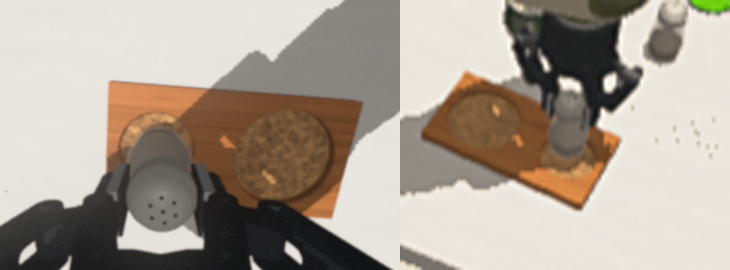

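The shaker is above the small recess, whose centre is at about (155,140) in the left crop. I'll lower and release it.

Request:
servo_tool --deltas '[-0.025,-0.015,0.05,0,0,0,0,0,0.05,0,0,0,0,0,0.035,0,0,0,0,0,0,0,0,0,0,0,0,0,0,0]'

```text
clock: 7.77
tcp_pos: [0.4638, -0.2161, 0.0433]
tcp_rot: [0.0, 1.0, 0.0, -0.0]
wrist_force: [0.1, 0.3, -1.1]
opening: 0.401
gripper_force: 30.1
```

Request:
servo_tool --deltas '[0.015,0.005,0.03,0,0,0,0,0,0.02,0,0,0,0,0,0,0,0,0,0,0,0,0,0,0]'

```text
clock: 8.1
tcp_pos: [0.4615, -0.2154, 0.0359]
tcp_rot: [0.0, 1.0, 0.0, -0.0]
wrist_force: [0.5, -0.7, -0.4]
opening: 0.399
gripper_force: 30.1
```

Lower about 2 mm more, then release.

Request:
servo_tool --deltas '[0,0,0.012,0,0,0,0,0,0,0,0,0,0,0,0,0,0,0]'

```text
clock: 8.35
tcp_pos: [0.4617, -0.2155, 0.0342]
tcp_rot: [0.0, 1.0, -0.0, 0.0]
wrist_force: [0.9, -0.4, -1.0]
opening: 0.4
gripper_force: 30.1
```

Request:
servo_tool --deltas '[0,0,0,0,0,0,0,0,0,0,0,0,0,0,0,0,0,0,0,0,0,0,0,0,0,0,0,0,0,0,0,0,0,0,0,0]' --hand 1

```text
clock: 8.85
tcp_pos: [0.4616, -0.2155, 0.0342]
tcp_rot: [0.0, 1.0, -0.0, 0.0]
wrist_force: [-0.3, 0.2, 0.1]
opening: 0.994
gripper_force: 0.0
```

Request:
servo_tool --deltas '[0,0,-0.1,0,0,0,0,0,-0.2,0,0,0,0,0,-0.2,0,0,0,0,0,-0.2,0,0,0,0,0,-0.2,0,0,0,0,0,-0.2,0,0,0,0,0,0,0,0,0]'

```text
clock: 9.43
tcp_pos: [0.4634, -0.2167, 0.2048]
tcp_rot: [0.0, 1.0, -0.003, 0.004]
wrist_force: [0.7, 0.2, 1.0]
opening: 1.003
gripper_force: 0.0
```

```bash
python3 - <<'E'
from h import *
c,s=wrist();c2=robot.capture("scene")
a=c["img"][60:330,100:500];b=c2["img"][180:270,240:350]
cv2.imwrite("pics/w6.png",np.hstack([cv2.resize(a,(400,270)),cv2.resize(b,(330,270),interpolation=cv2.INTER_CUBIC)])[...,::-1])
for t in(c,c2):
  for d in robot.cut_out("shaker_1",t)[:3]: print(d["conf"],fitobj("shaker_1",t,d["pixels"],[.5,-.2]).round(4))
E
```

```text
tcp [ 0.4634 -0.2167  0.2048] cam [ 0.397 -0.216  0.369]
0.76 [ 0.4608 -0.2142]
0.66 [ 0.6402 -0.2588]
0.63 [ 0.4673 -0.2121]
0.63 [ 0.6662 -0.2606]
```

View pics/w6.png

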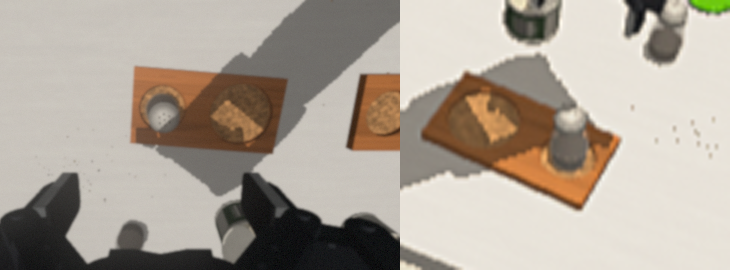

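Shaker Q stands in the board 2 small recess, measured at (0.461, -0.214). Next is shaker P.

Request:
servo_tool --deltas '[-0.22,-0.052,0,0,0,0,-0.22,-0.052,0,0,0,0,-0.22,-0.052,0,0,0,0,-0.22,-0.052,0,0,0,0,-0.22,-0.052,0,0,0,0,-0.2,-0.045,0,0,0,0,0,0,0.2,0,0,0,0,0,0.2,0,0,0,0,0,0.15,0,0,0,0,0,0,0,0,0,0,0,0,0,0,0]'

```text
clock: 10.55
tcp_pos: [0.6559, -0.2609, 0.115]
tcp_rot: [0.0, 1.0, 0.001, -0.002]
wrist_force: [1.0, -0.6, 0.9]
opening: 1.001
gripper_force: 0.0
```

```bash
python3 - <<'E'
from h import *
c,s=wrist()
for d in robot.cut_out("shaker_1",c)[:3]: print(d["conf"],fitobj("shaker_1",c,d["pixels"],[.65,-.26]).round(4))
E
```

```text
tcp [ 0.6559 -0.2609  0.115 ] cam [ 0.591 -0.261  0.28 ]
0.8 [ 0.6605 -0.2634]
```

Request:
servo_tool --deltas '[-0.03,-0.017,0.1,0,0,0,0,0,0.2,0,0,0,0,0,0.2,0,0,0,0,0,0.085,0,0,0,0,0,0,0,0,0]'

```text
clock: 11.07
tcp_pos: [0.6598, -0.2631, 0.0255]
tcp_rot: [0.0, 1.0, 0.001, -0.002]
wrist_force: [-0.7, -0.3, -0.1]
opening: 1.001
gripper_force: 0.0
```

Request:
servo_tool --deltas '[0,0,0,0,0,0,0,0,0,0,0,0,0,0,0,0,0,0,0,0,0,0,0,0,0,0,0,0,0,0,0,0,0,0,0,0,0,0,0,0,0,0,0,0,0,0,0,0]' --hand 0

```text
clock: 11.73
tcp_pos: [0.6618, -0.264, 0.0307]
tcp_rot: [0.0, 1.0, -0.0, 0.001]
wrist_force: [-0.4, 1.4, 5.9]
opening: 0.395
gripper_force: 28.9
```

Request:
servo_tool --deltas '[0,0,-0.05,0,0,0,0,0,-0.1,0,0,0,0,0,-0.2,0,0,0,0,0,-0.2,0,0,0,0,0,-0.2,0,0,0,0,0,-0.2,0,0,0,0,0,-0.2,0,0,0,0,0,-0.05,0,0,0,0,0,0,0,0,0]'

```text
clock: 12.48
tcp_pos: [0.6617, -0.2642, 0.212]
tcp_rot: [0.0, 1.0, -0.001, 0.002]
wrist_force: [0.4, 0.1, -0.8]
opening: 0.39
gripper_force: 28.9
```

Request:
servo_tool --deltas '[0.05,0.09,0,0,0,0,0.1,0.18,0,0,0,0,0.12,0.22,0,0,0,0,0.12,0.22,0,0,0,0,0.12,0.22,0,0,0,0,0.12,0.22,0,0,0,0,0.12,0.22,0,0,0,0,0.12,0.22,0,0,0,0,0.12,0.22,0,0,0,0,0.12,0.22,0,0,0,0,0.1,0.18,0,0,0,0,0.08,0.145,0,0,0,0]'

```text
clock: 13.48
tcp_pos: [0.4654, 0.0914, 0.2072]
tcp_rot: [-0.0, 1.0, 0.0, -0.002]
wrist_force: [-0.7, 0.4, -0.6]
opening: 0.39
gripper_force: 28.9
```

Request:
servo_tool --deltas '[0,0,0.1,0,0,0,0,0,0.2,0,0,0,0,0,0.2,0,0,0,0,0,0.2,0,0,0,0,0,0.2,0,0,0,0,0,0.1,0,0,0,0,0,0,0,0,0,0,0,0,0,0,0]'

```text
clock: 14.15
tcp_pos: [0.4667, 0.0895, 0.058]
tcp_rot: [0.0, 1.0, 0.0, -0.001]
wrist_force: [-0.7, 0.4, -0.2]
opening: 0.393
gripper_force: 29.0
```

```bash
python3 - <<'E'
from h import *
c,s=wrist();c2=robot.capture("scene")
a=c["img"][60:330,100:500];b=c2["img"][140:230,160:270]
cv2.imwrite("pics/w7.png",np.hstack([cv2.resize(a,(400,270)),cv2.resize(b,(330,270),interpolation=cv2.INTER_CUBIC)])[...,::-1])
for d in robot.cut_out("board_1",c): print(d["conf"],fitboard(c,d["pixels"],0).round(4))
E
```

```text
tcp [0.4667 0.0895 0.058 ] cam [0.402 0.09  0.223]
0.73 [ 4.70900e-01 -8.84000e-02  8.47486e+01  8.39619e+01  1.07288e+02]
0.56 [ 4.690000e-01  1.497000e-01 -8.370000e-02  2.007249e+02  1.041304e+02]
```

View pics/w7.png

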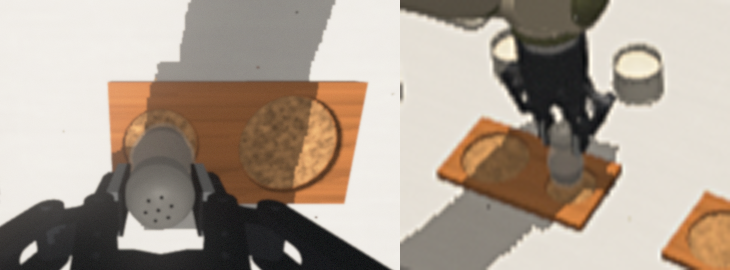

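The shaker is over the board 1 small recess, crop (160,145), and the board fit is now precise. I'll lower and release.

Request:
servo_tool --deltas '[-0.012,0.006,0.05,0,0,0,0,0,0.05,0,0,0,0,0,0.04,0,0,0,0,0,0,0,0,0,0,0,0,0,0,0,0,0,0,0,0,0]'

```text
clock: 14.8
tcp_pos: [0.4695, 0.0904, 0.0377]
tcp_rot: [0.0, 1.0, -0.0, -0.0]
wrist_force: [-0.0, -0.4, -0.6]
opening: 0.392
gripper_force: 29.0
```

Request:
servo_tool --deltas '[0,0,0.007,0,0,0,0,0,0,0,0,0]'

```text
clock: 14.97
tcp_pos: [0.4695, 0.0904, 0.0368]
tcp_rot: [0.0, 1.0, 0.0, 0.0]
wrist_force: [0.2, -0.4, -0.5]
opening: 0.391
gripper_force: 29.0
```

Request:
servo_tool --deltas '[0,0,0,0,0,0,0,0,0,0,0,0,0,0,0,0,0,0,0,0,0,0,0,0,0,0,0,0,0,0,0,0,0,0,0,0]' --hand 1

```text
clock: 15.47
tcp_pos: [0.4696, 0.0904, 0.0369]
tcp_rot: [0.0, 1.0, 0.0, 0.0]
wrist_force: [0.2, -0.1, -0.0]
opening: 1.0
gripper_force: 0.0
```

Request:
servo_tool --deltas '[0,0,-0.1,0,0,0,0,0,-0.2,0,0,0,0,0,-0.2,0,0,0,0,0,-0.2,0,0,0,0,0,-0.2,0,0,0,0,0,-0.2,0,0,0,0,0,0,0,0,0]'

```text
clock: 16.05
tcp_pos: [0.4717, 0.0904, 0.2073]
tcp_rot: [0.0, 1.0, -0.0, 0.005]
wrist_force: [0.4, 0.1, 0.3]
opening: 1.001
gripper_force: 0.0
```

Request:
servo_tool --deltas '[-0.15,0.16,0,0,0,0,-0.15,0.16,0,0,0,0,-0.15,0.16,0,0,0,0,-0.15,0.16,0,0,0,0,-0.15,0.16,0,0,0,0,-0.15,0.16,0,0,0,0,-0.13,0.14,0,0,0,0,0,0,0.2,0,0,0,0,0,0.2,0,0,0,0,0,0.15,0,0,0,0,0,0,0,0,0,0,0,0,0,0,0]'

```text
clock: 17.05
tcp_pos: [0.6238, 0.2552, 0.1187]
tcp_rot: [0.0, 1.0, -0.0, -0.001]
wrist_force: [0.9, 0.5, 0.7]
opening: 1.003
gripper_force: 0.0
```

```bash
python3 - <<'E'
from h import *
c,s=wrist();save(c,"w8.png");c2=robot.capture("top")
for t,n in((c,"tin_1"),(c2,"tin_1"),(c2,"shaker_1")):
  for d in robot.cut_out(n,t)[:3]: print(n,d["conf"],fitobj(n,t,d["pixels"],[.62,.2]).round(4))
E
```

```text
tcp [0.6238 0.2552 0.1187] cam [0.559 0.256 0.284]
tin_1 0.77 [0.6227 0.2575]
tin_1 0.65 [0.6591 0.0962]
tin_1 0.64 [0.6585 0.0957]
tin_1 0.48 [0.6133 0.2344]
tin_1 0.38 [0.4703 0.0891]
shaker_1 0.71 [0.4708 0.0889]
```

View pics/w8.png

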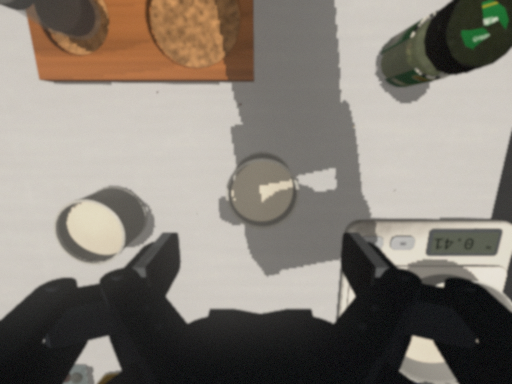

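Tin B is at (262,190) between the fingers. The kitchen scale's corner is clear of the right finger. I'll descend and grip.

Request:
servo_tool --deltas '[0.007,0.015,0.12,0,0,0,0,0,0.2,0,0,0,0,0,0.2,0,0,0,0,0,0.15,0,0,0,0,0,0.05,0,0,0,0,0,0,0,0,0]'

```text
clock: 17.8
tcp_pos: [0.6225, 0.2574, 0.0103]
tcp_rot: [0.0, 1.0, -0.0, -0.001]
wrist_force: [0.4, 0.7, 0.3]
opening: 0.998
gripper_force: 0.0
```

Request:
servo_tool --deltas '[0,0,0,0,0,0,0,0,0,0,0,0,0,0,0,0,0,0,0,0,0,0,0,0,0,0,0,0,0,0,0,0,0,0,0,0]' --hand 0

```text
clock: 18.3
tcp_pos: [0.6245, 0.2579, 0.0141]
tcp_rot: [0.0, 1.0, 0.0, 0.002]
wrist_force: [-1.0, -0.4, 6.7]
opening: 0.75
gripper_force: 34.1
```

Request:
servo_tool --deltas '[0,0,-0.05,0,0,0,0,0,-0.1,0,0,0,0,0,-0.2,0,0,0,0,0,-0.2,0,0,0,0,0,-0.2,0,0,0,0,0,-0.1,0,0,0,0,0,0,0,0,0]'

```text
clock: 18.88
tcp_pos: [0.6247, 0.258, 0.1442]
tcp_rot: [0.0, 1.0, 0.001, 0.004]
wrist_force: [0.5, 0.8, -0.9]
opening: 0.751
gripper_force: 33.9
```

```bash
python3 - <<'E'
from h import *
c,s=wrist();c2=robot.capture("scene")
a=c["img"][60:330,100:500];b=c2["img"][110:200,160:270]
cv2.imwrite("pics/w9.png",np.hstack([cv2.resize(a,(400,270)),cv2.resize(b,(330,270),interpolation=cv2.INTER_CUBIC)])[...,::-1])
E
```

```text
tcp [0.6247 0.258  0.1442] cam [0.558 0.258 0.309]
```

View pics/w9.png

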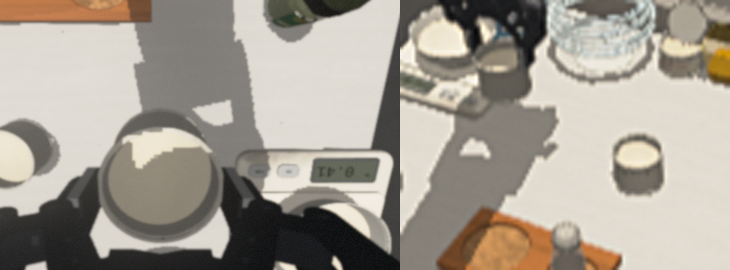

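Tin B is held level. I'll carry it to the board 1 large recess.

Request:
servo_tool --deltas '[0.06,-0.025,0,0,0,0,0.16,-0.06,0,0,0,0,0.22,-0.09,0,0,0,0,0.22,-0.09,0,0,0,0,0.22,-0.08,0,0,0,0,0.11,-0.045,0,0,0,0,0.05,-0.02,0,0,0,0,0,0,0.16,0,0,0,0,0,0.2,0,0,0,0,0,0.2,0,0,0,0,0,0.1,0,0,0,0,0,0,0,0,0]'

```text
clock: 19.98
tcp_pos: [0.4649, 0.1957, 0.0358]
tcp_rot: [0.0, 1.0, -0.001, -0.004]
wrist_force: [-1.5, -0.5, -1.3]
opening: 0.752
gripper_force: 34.1
```

Request:
servo_tool --deltas '[0,0,0,0,0,0,0,0,0,0,0,0,0,0,0,0,0,0]'

```text
clock: 20.23
tcp_pos: [0.4679, 0.1963, 0.0409]
tcp_rot: [0.0, 1.0, 0.0, 0.001]
wrist_force: [-0.3, -0.9, -0.4]
opening: 0.753
gripper_force: 34.1
```

Request:
servo_tool --deltas '[-0.007,0,0.05,0,0,0,0,0,0.05,0,0,0,0,0,0.036,0,0,0,0,0,0,0,0,0,0,0,0,0,0,0,0,0,0,0,0,0]'

```text
clock: 20.73
tcp_pos: [0.4683, 0.1962, 0.0194]
tcp_rot: [0.0, 1.0, 0.0, 0.0]
wrist_force: [0.1, 0.1, 1.1]
opening: 0.752
gripper_force: 35.9
```

Request:
servo_tool --deltas '[0,0,0,0,0,0,0,0,0,0,0,0,0,0,0,0,0,0,0,0,0,0,0,0,0,0,0,0,0,0]' --hand 1

```text
clock: 21.15
tcp_pos: [0.4681, 0.1962, 0.0194]
tcp_rot: [0.0, 1.0, -0.0, -0.0]
wrist_force: [-0.5, -0.2, -0.4]
opening: 0.998
gripper_force: 0.0
```

Request:
servo_tool --deltas '[0,0,-0.1,0,0,0,0,0,-0.2,0,0,0,0,0,-0.2,0,0,0,0,0,-0.2,0,0,0,0,0,-0.2,0,0,0,0,0,-0.2,0,0,0,0,0,0,0,0,0]'

```text
clock: 21.73
tcp_pos: [0.4703, 0.1966, 0.19]
tcp_rot: [0.0, 1.0, 0.001, 0.005]
wrist_force: [0.9, -0.1, 1.5]
opening: 0.998
gripper_force: 0.0
```

Request:
servo_tool --deltas '[-0.2,-0.105,0,0,0,0,-0.2,-0.105,0,0,0,0,-0.2,-0.105,0,0,0,0,-0.2,-0.105,0,0,0,0,-0.2,-0.105,0,0,0,0,-0.2,-0.105,0,0,0,0,-0.07,-0.038,0,0,0,0,0,0,0.2,0,0,0,0,0,0.2,0,0,0,0,0,0.1,0,0,0,0,0,0,0,0,0,0,0,0,0,0,0]'

```text
clock: 22.73
tcp_pos: [0.6584, 0.0959, 0.1091]
tcp_rot: [0.0, 1.0, 0.0, -0.001]
wrist_force: [1.3, -0.4, 0.9]
opening: 1.002
gripper_force: 0.0
```

```bash
python3 - <<'E'
from h import *
c,s=wrist();c2=robot.capture("scene")
for t in(c,c2):
  for d in robot.cut_out("tin_1",t)[:3]: print(d["conf"],fitobj("tin_1",t,d["pixels"],[.62,.1]).round(4))
E
```

```text
tcp [0.6584 0.0959 0.1091] cam [0.593 0.096 0.274]
0.88 [0.6592 0.0968]
0.63 [0.5083 0.1851]
0.81 [0.4721 0.2013]
0.66 [0.6586 0.096 ]
```

Spot on. Descend 0.1091→0.010 and grip.

Request:
servo_tool --deltas '[-0.005,0.005,0.11,0,0,0,0,0,0.2,0,0,0,0,0,0.2,0,0,0,0,0,0.1,0,0,0,0,0,0.05,0,0,0,0,0,0,0,0,0]'

```text
clock: 23.43
tcp_pos: [0.659, 0.0967, 0.0097]
tcp_rot: [0.0, 1.0, 0.0, -0.001]
wrist_force: [0.4, 0.0, -0.6]
opening: 1.0
gripper_force: 0.0
```

Request:
servo_tool --deltas '[0,0,0,0,0,0,0,0,0,0,0,0,0,0,0,0,0,0,0,0,0,0,0,0,0,0,0,0,0,0,0,0,0,0,0,0]' --hand 0

```text
clock: 23.93
tcp_pos: [0.6605, 0.0966, 0.0128]
tcp_rot: [0.0, 1.0, -0.0, 0.002]
wrist_force: [-2.3, -0.4, 5.9]
opening: 0.753
gripper_force: 33.8
```

Request:
servo_tool --deltas '[0,0,-0.05,0,0,0,0,0,-0.1,0,0,0,0,0,-0.2,0,0,0,0,0,-0.2,0,0,0,0,0,-0.2,0,0,0,0,0,-0.2,0,0,0,0,0,-0.1,0,0,0,0,0,0,0,0,0]'

```text
clock: 24.6
tcp_pos: [0.6609, 0.0966, 0.1733]
tcp_rot: [0.0, 1.0, -0.0, 0.004]
wrist_force: [-0.5, 0.1, -0.3]
opening: 0.752
gripper_force: 33.8
```

Request:
servo_tool --deltas '[0.06,-0.065,0,0,0,0,0.13,-0.14,0,0,0,0,0.17,-0.18,0,0,0,0,0.17,-0.18,0,0,0,0,0.17,-0.18,0,0,0,0,0.17,-0.18,0,0,0,0,0.17,-0.18,0,0,0,0,0.13,-0.14,0,0,0,0,0.08,-0.09,0,0,0,0,0.026,-0.033,0,0,0,0,0,0,0,0,0,0,0,0,0,0,0,0]'

```text
clock: 25.6
tcp_pos: [0.4681, -0.1081, 0.1676]
tcp_rot: [0.0, 1.0, 0.0, -0.0]
wrist_force: [-0.4, 0.9, -0.8]
opening: 0.755
gripper_force: 33.7
```

Request:
servo_tool --deltas '[0,0,0.16,0,0,0,0,0,0.2,0,0,0,0,0,0.2,0,0,0,0,0,0.2,0,0,0,0,0,0.12,0,0,0,0,0,0,0,0,0,0,0,0,0,0,0,0,0,0,0,0,0]'

```text
clock: 26.27
tcp_pos: [0.4689, -0.1083, 0.037]
tcp_rot: [-0.0, 1.0, -0.0, 0.001]
wrist_force: [0.2, -0.3, -0.9]
opening: 0.756
gripper_force: 34.0
```

Request:
servo_tool --deltas '[0,0,0.05,0,0,0,0,0,0.05,0,0,0,0,0,0.025,0,0,0,0,0,0,0,0,0,0,0,0,0,0,0,0,0,0,0,0,0]'

```text
clock: 26.77
tcp_pos: [0.4684, -0.1088, 0.0182]
tcp_rot: [0.0, 1.0, -0.0, 0.001]
wrist_force: [-2.6, 1.2, 11.9]
opening: 0.752
gripper_force: 36.2
```

Request:
servo_tool --deltas '[0,0,0,0,0,0,0,0,0,0,0,0,0,0,0,0,0,0,0,0,0,0,0,0,0,0,0,0,0,0]' --hand 1

```text
clock: 27.18
tcp_pos: [0.4677, -0.1084, 0.017]
tcp_rot: [0.0, 1.0, 0.0, -0.0]
wrist_force: [-1.0, 0.2, -0.1]
opening: 1.001
gripper_force: 0.0
```

Request:
servo_tool --deltas '[0,0,-0.1,0,0,0,0,0,-0.2,0,0,0,0,0,-0.2,0,0,0,0,0,-0.2,0,0,0,0,0,-0.2,0,0,0,0,0,-0.2,0,0,0,0,0,-0.2,0,0,0,0.1,0.1,0,0,0,0,0.2,0.15,0,0,0,0,0.2,0.15,0,0,0,0,0.2,0.15,0,0,0,0,0,0,0,0,0,0]'

```text
clock: 28.18
tcp_pos: [0.3589, -0.0229, 0.212]
tcp_rot: [-0.001, 1.0, 0.0, -0.001]
wrist_force: [0.3, -1.7, 0.1]
opening: 0.999
gripper_force: 0.0
```

```bash
python3 - <<'E'
from h import *
c=robot.capture("scene");c2=robot.capture("top")
a=c["img"][130:280,110:390];b=c2["img"][140:250,120:390]
cv2.imwrite("pics/w10.png",np.vstack([cv2.resize(a,(540,290),interpolation=cv2.INTER_CUBIC),cv2.resize(b,(540,220),interpolation=cv2.INTER_CUBIC)])[...,::-1])
for n in("tin_1","shaker_1"):
  for t in(c,c2):
    for d in robot.cut_out(n,t)[:3]: print(n,round(d["conf"],2),fitobj(n,t,d["pixels"],[.5,.1]).round(4))
E
```

```text
tin_1 0.65 [ 0.4745 -0.1045]
tin_1 0.53 [0.474  0.2024]
tin_1 0.88 [0.4666 0.1966]
tin_1 0.57 [ 0.4758 -0.1141]
shaker_1 0.69 [0.4744 0.0961]
shaker_1 0.67 [ 0.4691 -0.211 ]
shaker_1 0.66 [ 0.462  -0.2177]
```

View pics/w10.png

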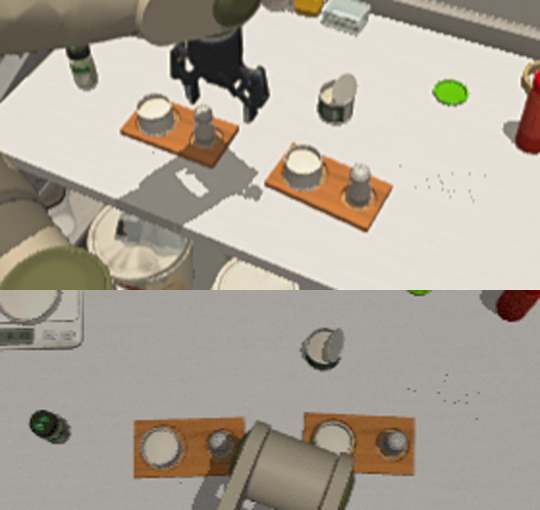

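Both boards now have a tin in the large recess and a shaker in the small one, all upright. The bystanders are where they were and the gripper is clear.

```bash
python3 -c "
from cell import robot
print(robot.job_done())"
```

```text
the job is handed in; nothing more can be done
None
```

I handed the job in at about 28 s: each board has one salt shaker upright in its small recess and one open cheese tin in its large recess, and the spice jar and olive tin were not touched.

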